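# Make up two specimen kits at the microscope bench

## Robot

A 6-joint arm with a two-finger parallel gripper is mounted at the origin on the work surface. World frame = base frame: x ahead of the robot, y to its left, z up, the work surface at z = 0. Lengths are in m, angles in rad, forces in N, time in s.
With the tool pointing down it reaches from about 0.3 to 0.875 m from the base axis. Payload 6.4 kg.
Tool frame: the origin (TCP) lies on the centre line of the jaws, within the pads' length; the fingertips stand 17 mm ahead of it and the grasp point (between the pads) lies 2 mm behind it; z points along the fingers, y is the line along which they close (so a half turn about z gives the same grasp; the last joint's range is limited). The gripper opens to 88 mm and grips with 3 to 60 N. Pads are 18 mm wide; open, the fingers measure 123 mm over their backs; the gripper's body (75 mm by 187 mm) begins 45 mm behind the grasp point.
Start: joints at [-1.463, 0.181, 1.607, -0, 1.354, -0.206], TCP at [0.178, -0.547, 0.256] pointing down, gripper open.
Joint ranges: [-2.99, 2.99], [-0.89, 2.07], [0.3, 2.58], [-1.14, 4.28], [0, 2.63], [-3.12, 3.12]. Speed limits (rad/s): [2.57, 2.57, 3.01, 3.14, 3.14, 3.14].

## Interface

Orientations are given as a unit quaternion [x, y, z, w].
In Python, from station import ctrl, grab_frame gives the robot as it stands. The module is installed in compiled form; this text tells all that it offers. Calls block until the motion is done:
- ctrl.move_to(position, orientation): joint-space move of the TCP to a pose.
- ctrl.movel(position, frame=None, speed=0.15): straight line of the TCP; frame=None keeps the orientation; speed is the mean speed in m/s.
- ctrl.movej(angles): joint-space move.
- ctrl.grip(opening, newtons=None): finger opening in m; newtons is the grip in N (None keeps the last); returns when the fingers have stopped.
- ctrl.hold(seconds).
- ctrl.ik(position, orientation): joint angles nearest the present ones, or None.
- ctrl.sense(): the state.
- grab_frame(name): name is "scene" or "side" or "wrist"; returns a dict with "color" (420x560x3 uint8, red, green, blue), "z_map" (420x560 float32, m along the optical axis (not along the pixel's ray), 0 where there is no reading), "camera_matrix" (3x3 intrinsics, pixels), "k1" (the pictures are not rectified: a ray, as slopes to the right and down, at radius r is drawn at 1 + k1 r^2 times it, then the intrinsics apply), "world_from_camera" (4x4, takes a point from camera to world coordinates); the wrist camera has in their place "T_tool_cam" (4x4, takes a point from camera to tool coordinates, whose origin is the TCP and whose axes are the flange's). Camera axes: x right, y down, z forward; pixel columns grow to the right and rows downward; lengths in m; the calibration is good to about 2 mm. A picture is of the moment at which its call begins: read the wrist's pose just before it.
A pose or a line that the arm cannot do raises ctrl.PlanningError and nothing moves.
- ctrl.hand_in(): hands the job in; it is judged then, once.
The state is a dict: "t": time; "qpos": joint angles; "joint_velocities": joint speeds; "joint_torque": joint torques, N m; "tool_pos": TCP position; "orientation": TCP orientation; "wrist_force": force on the tool from outside, world axes, zero at the start; "moment": the same for the moment, N m; "width": finger opening in m; "grasp_force": force on a finger pad.
Only numpy, scipy, OpenCV 4.12 (cv2) and the standard library are available. Lean on these libraries where they do the work, as an engineer would, in place of code of your own. Each camera call takes 0.05 s, during which the arm holds its last target. There are 200 camera calls.

## Task

Make up the two specimen kits. In the blue tray go the flower dish, the red-capped bottle and the orange cover-slip box; in the white tray go the leaf dish and the blue-capped bottle: each dish in the tray's large compartment, the other things in the small ones, one to a compartment. Set everything down gently, upright and flat on the tray floor, keep it upright on the way, and leave the seed dish and the green-capped bottle standing where they are.

Things in the scene. Friction and masses are not known exactly. Their poses are not given: they have to be found in the camera images.
- tray_blue: blue plastic kit tray, loose, 136 (x) x 200 (y) x 14 mm, floor and walls 3 mm thick, 0.6 kg. Origin: centre of underside, z up. Dividers as high as the walls make 3 compartments: large at its +y end, inside 130 x 116 mm, centre (0, +39) mm; two small side by side at its -y end, inside 63.5 (x) x 75 (y) mm, centres (+33, -59) and (-33, -59) mm. Flat on the bench, axes within 0.2 rad of the world's
- tray_white: white plastic kit tray, loose, 136 (x) x 200 (y) x 14 mm, floor and walls 3 mm thick, 0.6 kg. Origin: centre of underside, z up. Dividers as high as the walls make 3 compartments: large at its +y end, inside 130 x 116 mm, centre (0, +39) mm; two small side by side at its -y end, inside 63.5 (x) x 75 (y) mm, centres (+33, -59) and (-33, -59) mm. Flat on the bench, axes within 0.2 rad of the world's
- dish_flower: closed clear Petri dish with a yellow five-petalled flower on white paper seen through its lid; 60 mm across, 18 mm high, about 30 g, origin at centre of underside, z up. Stands flat on the bench; rigid, grip it across its straight rim
- dish_leaf: closed clear Petri dish with a green leaf on white paper seen through its lid; 60 mm across, 18 mm high, about 30 g, origin at centre of underside, z up. Stands flat on the bench; rigid, grip it across its straight rim
- dish_seeds: closed clear Petri dish with brown seeds on white paper seen through its lid; 60 mm across, 18 mm high, about 30 g, origin at centre of underside, z up. Stands flat on the bench; not needed: leave it
- bottle_red: small amber glass bottle with white label and a red screw cap; body 30 mm across up to 39 mm, cap 24 mm across on top, 60 mm high in all, about 45 g, origin at centre of underside, z up. Stands on the bench
- bottle_blue: small amber glass bottle with white label and a blue screw cap; body 30 mm across up to 39 mm, cap 24 mm across on top, 60 mm high in all, about 45 g, origin at centre of underside, z up. Stands on the bench
- bottle_green: small amber glass bottle with white label and a green screw cap; body 30 mm across up to 39 mm, cap 24 mm across on top, 60 mm high in all, about 45 g, origin at centre of underside, z up. Stands on the bench; not needed: leave it
- slip_box: orange plastic cover-slip box with a paper square on its lid, 36 x 36 x 30 mm high, about 50 g, origin at centre of underside, z up, sides along its x and y; closed, does not come open; stands on the bench, sides within 0.5 rad of the world's axes

How it is judged:
By the outcome, as a careful person would: the job done as asked, in the order asked, and still so for the second after the job is handed in, with the robot touching nothing.
It also fails if it takes over 125 s, if anything falls off the work surface, if the arm or the gripper's body presses on something with over 40 N, if the wrist force passes 120 N, or if a joint passes its speed limit or range.

## Working session

There is one attempt and no reset: what is moved stays moved. The work goes in short steps, each a Python script; the robot and the scene stay as the last script left them, time stands still between calls to the robot, and variables do not carry over. Pictures are saved under pics/ and viewed, at most 14 in all, crops included, and the job is handed in when it is done.

```bash
mkdir -p pics; ls; python3 - <<'E'
from station import ctrl, grab_frame
import cv2, numpy as np
for n in ("scene","side"):
    f=grab_frame(n); np.savez(f"{n}0.npz",**{k:v for k,v in f.items()})
    cv2.imwrite(f"pics/{n}0.png",cv2.resize(f["color"][:,:,::-1],(800,600),interpolation=cv2.INTER_CUBIC))
    print(n,f["camera_matrix"].tolist(),f["k1"],np.round(f["world_from_camera"],3).tolist())
print(ctrl.sense())
E
```

```text
pics
scene [[503.22487185946443, 0.0, 285.4478329329729], [0.0, 503.22487185946443, 216.05709445320494], [0.0, 0.0, 1.0]] -0.05551028598841353 [[0.866, 0.387, -0.317, 0.923], [0.5, -0.669, 0.55, -0.665], [0.0, -0.634, -0.773, 0.986], [0.0, 0.0, 0.0, 1.0]]
side [[379.07835895277884, 0.0, 277.55710683826254], [0.0, 379.07835895277884, 211.5335213569341], [0.0, 0.0, 1.0]] -0.08752114093963705 [[-0.857, -0.267, 0.441, 0.151], [-0.516, 0.453, -0.727, 0.651], [-0.006, -0.851, -0.526, 0.54], [0.0, 0.0, 0.0, 1.0]]
{'t': 0.1, 'qpos': array([-1.46329329e+00,  1.81461426e-01,  1.60790501e+00, -1.45629901e-06,
        1.35382353e+00, -2.06319024e-01]), 'joint_velocities': array([ 0.00100615, -0.00132293, -0.00084414,  0.00026419,  0.00057691,
        0.00045165]), 'joint_torque': array([ 2.45272331e-04, -4.34820414e+01, -3.42695189e+01,  7.03646312e-02,
        3.40529555e-02, -3.96034420e-05]), 'tool_pos': array([ 0.17745538, -0.54644462,  0.25490467]), 'orientation': array([ 9.87714362e-01,  1.56268043e-01,  3.87338080e-05, -7.97715592e-04]), 'wrist_force': array([-0.13003197, -0.16014401, -0.22764248]), 'moment': array([-0.00715232, -0.00460256, -0.02854271]), 'grasp_force': 0.0, 'width': 0.08834081579507232}
```

View pics/scene0.png

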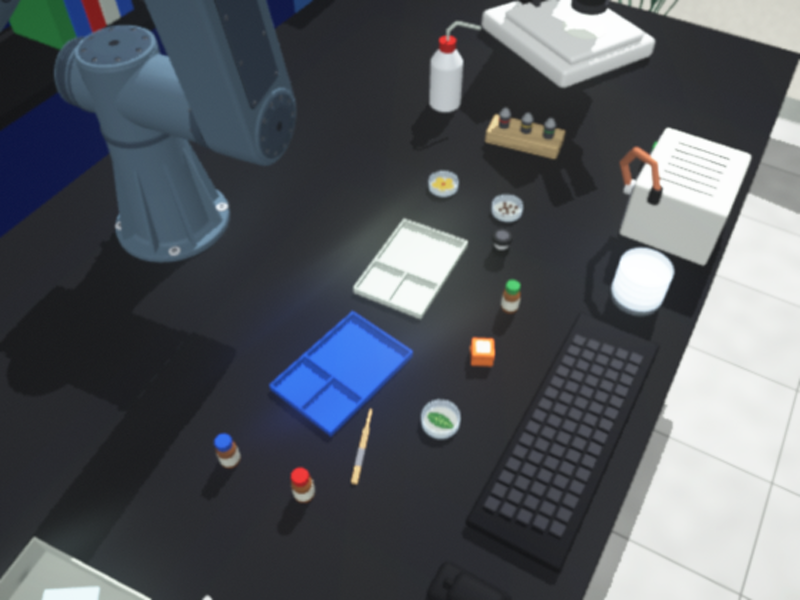

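View pics/side0.png

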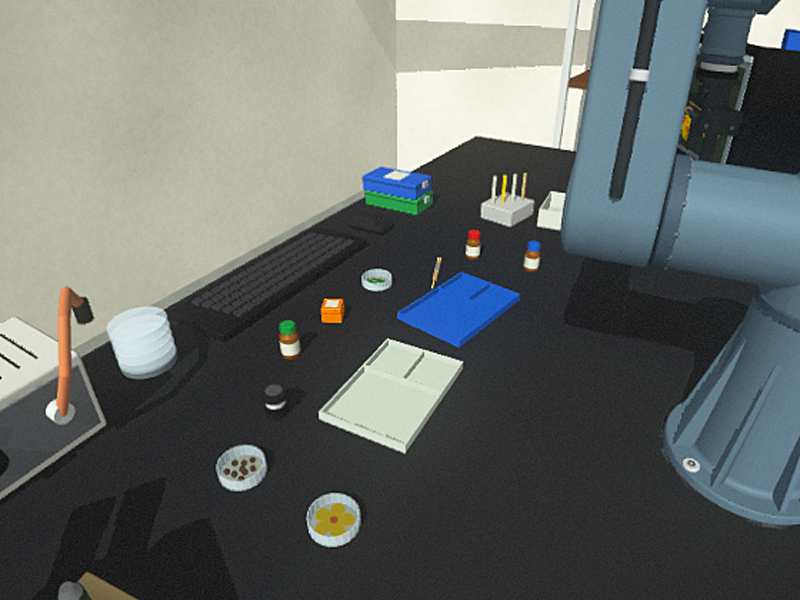

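The scene view shows (800x600 px) the flower dish at (443,181), seeds (507,206) and leaf (440,416). The caps are red (301,477), blue (224,441) and green (512,287), and the box lid is at (483,346). The white tray's corners are about (405,220), (467,240), (420,317), (355,289) and the blue tray's about (352,314), (412,351), (332,433), (270,384). The brush and black pot are obstacles, and the side view agrees.

```bash
cat > h.py <<'E'
import numpy as np, cv2
from scipy.spatial.transform import Rotation as R
def rays(f,uv):
    """uv native pixels -> unit-z slopes"""
    K=f["camera_matrix"]; k1=float(f["k1"])
    p=(np.atleast_2d(uv).astype(float)-K[:2,2])/np.array([K[0,0],K[1,1]])
    q=p.copy()
    for _ in range(20): q=p/(1+k1*(q**2).sum(1,keepdims=True))
    return np.c_[q,np.ones(len(q))]
def onplane(f,uv,z,T=None):
    T=f["world_from_camera"] if T is None else T
    d=rays(f,uv)@T[:3,:3].T; o=T[:3,3]
    return o+d*((z-o[2])/d[:,2])[:,None]
def toolT(s):
    T=np.eye(4); T[:3,:3]=R.from_quat(s["orientation"]).as_matrix(); T[:3,3]=s["tool_pos"]; return T
def project(f,P,T):
    c=(np.atleast_2d(P)-T[:3,3])@T[:3,:3]; q=c[:,:2]/c[:,2:]
    q=q*(1+float(f["k1"])*(q**2).sum(1,keepdims=True)); K=f["camera_matrix"]
    return q*[K[0,0],K[1,1]]+K[:2,2]
def down(yaw):
    """tool down, closing (y) axis at world angle yaw"""
    y=np.array([np.cos(yaw),np.sin(yaw),0]); z=np.array([0,0,-1.]); x=np.cross(y,z)
    return R.from_matrix(np.c_[x,y,z]).as_quat()
E
python3 - <<'E'
from h import *
S=dict(np.load("scene0.npz")); D=dict(np.load("side0.npz"))
s=.7
P={"flower":((443,181),(334,517),.018),"seeds":((507,206),(241,465),.018),"leaf":((440,416),(377,278),.018),
"red":((301,476),(473,233),.06),"blue":((224,441),(534,245),.06),"green":((512,286),(288,325),.06),"box":((483,346),(333,303),.03)}
for k,(a,b,z) in P.items():
    print(k,np.round(onplane(S,np.array(a)*s,z)[0,:2],3),np.round(onplane(D,np.array(b)*s,z)[0,:2],3))
for n,f,c in (("white",S,[(405,220),(467,240),(420,317),(355,289)]),("blue",S,[(352,314),(412,351),(332,433),(270,384)]),
 ("whiteD",D,[(405,450),(319,414),(387,340),(463,362)]),("blueD",D,[(459,344),(398,315),(459,272),(520,296)])):
    p=onplane(f,np.array(c)*s,.014)[:,:2]; print(n,np.round(p,3).tolist(),np.round(p.mean(0),3),np.round(np.linalg.norm(np.roll(p,-1,0)-p,axis=1),3))
f=__import__("station").grab_frame("wrist"); print(np.round(f["T_tool_cam"],3).tolist(),f["camera_matrix"].tolist(),f["k1"])
E
```

```text
flower [0.42  0.352] [0.412 0.36 ]
seeds [0.565 0.349] [0.557 0.359]
leaf [ 0.677 -0.139] [ 0.669 -0.129]
red [ 0.565 -0.345] [ 0.558 -0.335]
blue [ 0.436 -0.356] [ 0.426 -0.345]
green [0.673 0.126] [0.667 0.134]
box [0.678 0.008] [0.676 0.006]
white [[0.408, 0.217], [0.538, 0.229], [0.552, 0.02], [0.42, 0.018]] [0.479 0.121] [0.13  0.209 0.132 0.199]
blue [[0.446, -0.033], [0.576, -0.05], [0.547, -0.246], [0.41, -0.221]] [ 0.495 -0.137] [0.131 0.199 0.139 0.192]
whiteD [[0.397, 0.228], [0.533, 0.232], [0.545, 0.034], [0.411, 0.024]] [0.471 0.13 ] [0.136 0.198 0.134 0.205]
blueD [[0.437, -0.016], [0.568, -0.04], [0.543, -0.24], [0.403, -0.213]] [ 0.488 -0.128] [0.133 0.202 0.143 0.2  ]
[[-0.001, -0.963, -0.268, 0.067], [1.0, -0.001, 0.0, -0.0], [-0.001, -0.268, 0.963, -0.128], [0.0, 0.0, 0.0, 1.0]] [[325.05387183863445, 0.0, 279.4246963170084], [0.0, 325.05387183863445, 208.6093442001975], [0.0, 0.0, 1.0]] -0.03980148150449388
```

```bash
python3 - <<'E'
from station import ctrl, grab_frame
from h import *
ctrl.move_to([0.62,0.0,0.40],down(-np.pi/2)); ctrl.hold(.3)
s=ctrl.sense(); f=grab_frame("wrist"); print(s["t"],s["tool_pos"],s["qpos"])
T=toolT(s)@f["T_tool_cam"]; np.savez("w1.npz",T=T,**f)
im=cv2.resize(f["color"][:,:,::-1],(800,600),interpolation=cv2.INTER_CUBIC); cv2.imwrite("pics/w1.png",im)
E
```

```text
2.9917 [ 6.19994410e-01 -4.20743124e-04  3.99933408e-01] [-1.91833198e-01  2.05421213e-01  1.29282253e+00 -1.92193673e-05
  1.64343862e+00  1.37959504e+00]
```

View pics/w1.png

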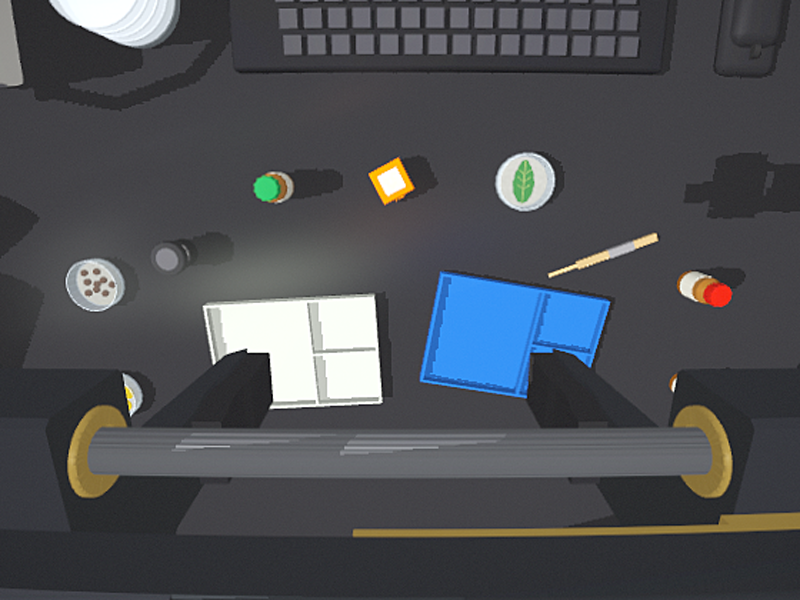

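The wrist view shows (800x600 px) the green cap at (267,188), the box with its orange lid at (392,181), the leaf dish at (525,181), the red cap at (719,295) and both trays; the flower dish and blue bottle are hidden by the gripper. I'll enlarge the middle.

```bash
python3 - <<'E'
from h import *
f=np.load("w1.npz"); c=f["color"][100:300,130:440,::-1]
cv2.imwrite("pics/w1c.png",cv2.resize(c,(775,500),interpolation=cv2.INTER_CUBIC))
E
```

```text
(no output)
```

View pics/w1c.png

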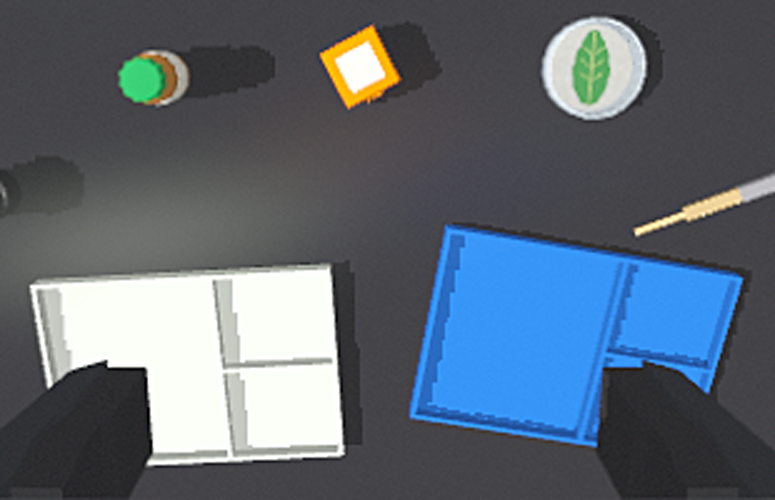

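```bash
python3 - <<'E'
from h import *
f=dict(np.load("w1.npz")); T=f["T"]
n=lambda uv: np.array([130,100])+(np.array(uv)+.5)/2.5-.5
m=lambda uv: np.array(uv)*.7
def rect(name,c,z):
    p=onplane(f,n(c),z,T)[:,:2]; print(name,np.round(p,4).tolist(),np.round(np.linalg.norm(np.roll(p,-1,0)-p,axis=1),4)); return p
p=rect("white",[(32,284),(330,267),(345,457)],.014); print((p[0]+p[2])/2, np.degrees(np.arctan2(*(p[0]-p[1])[::-1]))-90)
p=rect("blue",[(411,418),(447,227),(743,275)],.014); print((p[0]+p[2])/2, np.degrees(np.arctan2(*(p[1]-p[2])[::-1]))-90)
p=rect("box",[(320,57),(373,26),(400,77),(348,108)],.03); print(p.mean(0),np.degrees(np.arctan2(*(p[1]-p[0])[::-1])),np.degrees(np.arctan2(*(p[2]-p[1])[::-1])))
print("leaf",onplane(f,n((595,66)),.017,T),"green",onplane(f,n((143,80)),.06,T),"red",onplane(f,m((718,295)),.06,T),"seeds",onplane(f,m((96,284)),.017,T))
E
```

```text
white [[0.5367, 0.2263], [0.548, 0.028], [0.4096, 0.0198]] [0.1986 0.1386 0.2425]
[0.47316712 0.12305025] 3.2435040145581837
blue [[0.4395, -0.0263], [0.5746, -0.0482], [0.5419, -0.2457]] [0.1369 0.2002 0.2421]
[ 0.49071458 -0.1359674 ] -9.410372904289986
box [[0.6817, 0.031], [0.6994, -0.0006], [0.67, -0.0166], [0.6517, 0.0146]] [0.0362 0.0335 0.0362 0.0341]
[0.675691   0.00710358] -60.740996731515025 -151.3311183830684
leaf [[ 0.67621055 -0.13668005  0.017     ]] green [[0.66999414 0.12921756 0.06      ]] red [[ 0.55972391 -0.34109892  0.06      ]] seeds [[0.56270507 0.34842994 0.017     ]]
```

```bash
cat >> h.py <<'E'
from station import ctrl, grab_frame
FLOOR=.003; ZUP=.17
TRAY={"blue":(np.array([.4907,-.1360]),np.radians(-9.4)),"white":(np.array([.4732,.1230]),np.radians(3.3))}
def spot(tray,c):
    o,a=TRAY[tray]; return o+np.array([[np.cos(a),-np.sin(a)],[np.sin(a),np.cos(a)]])@c, a
def look(xy,yaw,name,z=.15):
    ctrl.move_to([*xy,z],down(yaw)); ctrl.hold(.2)
    s=ctrl.sense(); f=grab_frame("wrist"); T=toolT(s)@f["T_tool_cam"]; np.savez(name+".npz",T=T,**f)
    print("look t",round(s["t"],1),s["tool_pos"]); return f,T
def blob(f,T,z,lo,hi,near):
    """world xy of the colour blob nearest to the expected place (HSV range)"""
    m=cv2.inRange(cv2.cvtColor(f["color"],cv2.COLOR_RGB2HSV),np.array(lo),np.array(hi))
    m=cv2.morphologyEx(m,cv2.MORPH_CLOSE,np.ones((9,9),np.uint8))
    n,_,st,c=cv2.connectedComponentsWithStats(m)
    e=project(f,[*near,z],T)[0]; i=min([i for i in range(1,n) if st[i,4]>80],key=lambda i:np.hypot(*(c[i]-e)))
    p=onplane(f,c[i],z,T)[0,:2]; print("blob",st[i].tolist(),p,"expected",near); return p
def pick(xy,yaw,z,pre,N):
    ctrl.grip(pre); s=ctrl.sense()["tool_pos"]
    ctrl.move_to([*xy,.11],down(yaw)); ctrl.movel([*xy,z],speed=.08)
    ctrl.grip(0.0,N); s=ctrl.sense(); print("gripped",s["width"],s["grasp_force"],"t",s["t"])
    ctrl.movel([*xy,ZUP],speed=.12); s=ctrl.sense(); print("lifted",s["width"],s["grasp_force"])
def place(xy,yaw,z):
    ctrl.move_to([*xy,ZUP],down(yaw)); ctrl.movel([*xy,z+FLOOR+.008],speed=.12); ctrl.hold(.2)
    f0=ctrl.sense()["wrist_force"][2]; d=.004
    while d>-.0025:
        ctrl.movel([*xy,z+FLOOR+d],speed=.02); df=ctrl.sense()["wrist_force"][2]-f0
        if df>1.0: break
        d-=.001 if d>.0011 else .0005
    s=ctrl.sense(); print("set down d=",d,"df",df,"w",s["width"]); ctrl.grip(s["width"]+.009); ctrl.hold(.1)
    ctrl.movel([*xy,.13],speed=.12); print("t",ctrl.sense()["t"])
E
python3 - <<'E'
from h import *
f,T=look((.416,.356),0.,"flower")
blob(f,T,.012,(18,100,100),(35,255,255),(.416,.356))
cv2.imwrite("pics/flower.png",f["color"][:,:,::-1])
E
```

```text
look t 5.0 [0.41684062 0.35566029 0.1504323 ]
blob [255, 173, 52, 52, 1862] [0.41497245 0.35839779] expected (0.416, 0.356)
```

View pics/flower.png

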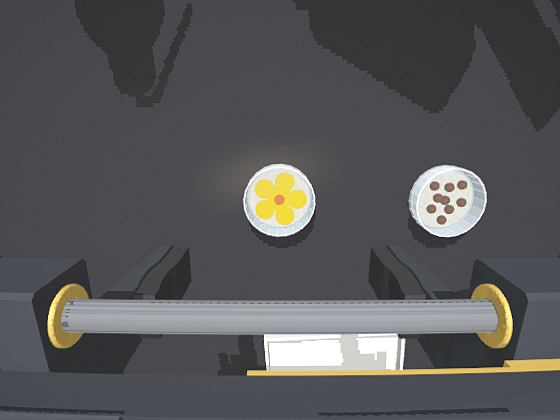

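The flower dish is at (280,200), centred between the jaws, with the seeds at (448,200). I'll pick and place the flower dish.

```bash
python3 - <<'E'
from h import *
pick((.4155,.3575),0.,.0195,.085,10)
p,a=spot("blue",(0,.039)); print(p); place(p,a,.0195)
look((.56,-.341),-np.pi/2,"red",.17)
f=dict(np.load("red.npz")); T=f["T"]
blob(f,T,.06,(0,150,100),(6,255,255),(.56,-.341))
cv2.imwrite("pics/red.png",f["color"][:,:,::-1])
E
```

```text
gripped 0.05953738412593595 10.000166147947311 t 7.3667
lifted 0.05951263218054798 9.999941736459732
[ 0.49706971 -0.09752369]
set down d= 0.0 df 4.092299943774002 w 0.05954785351313375
t 15.0583
look t 16.3 [ 0.56013534 -0.33961272  0.16981146]
blob [269, 192, 32, 34, 838] [ 0.56131815 -0.34426447] expected (0.56, -0.341)
```

View pics/red.png

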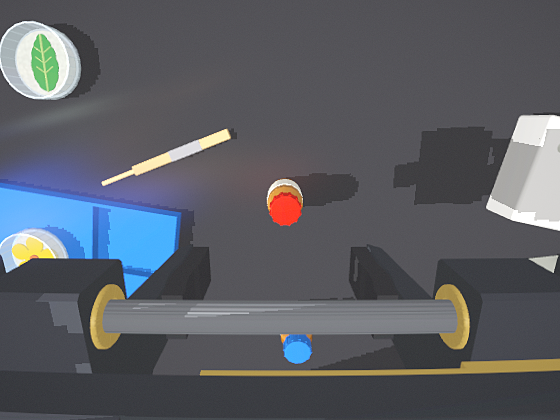

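The red cap is at (285,209), and the brush is clear of the jaws. Next I'll place the red bottle, then look at the box.

```bash
python3 - <<'E'
from h import *
pick((.561,-.343),-np.pi/2,.032,.06,15)
p,a=spot("blue",(.033,-.059)); print(p); place(p,a-np.pi/2,.032)
f,T=look((.676,.007),np.radians(-60.7),"box",.15)
m=cv2.inRange(cv2.cvtColor(f["color"],cv2.COLOR_RGB2HSV),(8,150,120),(20,255,255))
blob(f,T,.03,(8,150,120),(20,255,255),(.676,.007))
cv2.imwrite("pics/box.png",cv2.resize(f["color"][120:300,160:400,::-1],(720,540),interpolation=cv2.INTER_CUBIC))
E
```

```text
gripped 0.02959850484578381 15.000166604295373 t 18.725
lifted 0.029696818675245942 14.99998654006049
[ 0.51362065 -0.19959751]
set down d= 0.0 df 2.220222728048215 w 0.02979264028563898
t 25.075
look t 26.3 [0.675588   0.00531758 0.15000093]
blob [255, 176, 46, 24, 303] [0.69294086 0.01710435] expected (0.676, 0.007)
```

View pics/box.png

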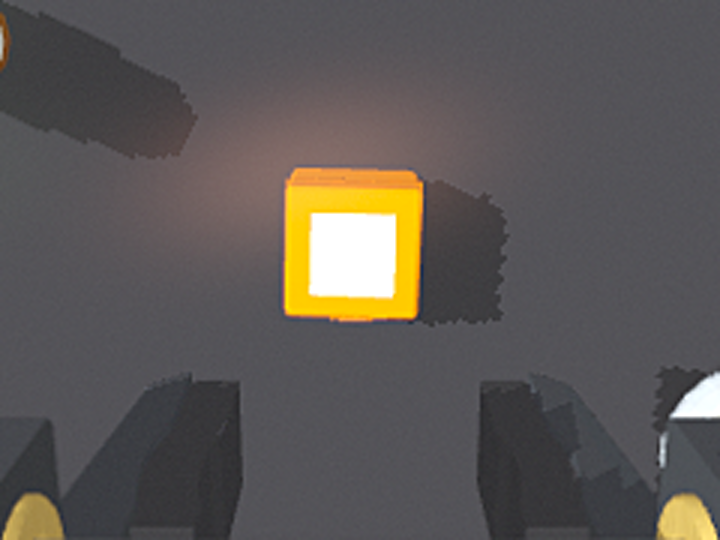

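The box is square to the jaws, with its paper square centred at (352,255) in the crop, which is (277.5,204.8) native. Its hinge and latch sides aren't in the jaws.

```bash
python3 - <<'E'
from h import *
f=dict(np.load("box.npz")); b=onplane(f,(277.3,204.6),.03,f["T"])[0,:2]; print("box",b)
assert np.hypot(*(b-[.6757,.0071]))<.006
pick(b,np.radians(-60.7),.031,.06,15)
p,a=spot("blue",(-.033,-.059)); print(p); place(p,a-np.pi/2,.031)
f,T=look((.675,-.1365),0.,"leaf",.15)
blob(f,T,.012,(40,80,50),(80,255,255),(.675,-.1365))
cv2.imwrite("pics/leaf.png",f["color"][:,:,::-1])
E
```

```text
box [0.67598684 0.00769223]
gripped 0.03603535318579006 14.863260984420776 t 28.75
lifted 0.035711549320644076 14.866885542869568
[ 0.44850689 -0.188818  ]
set down d= 0.0 df 4.522026623106834 w 0.03571285194994372
t 35.6167
look t 37.1 [ 0.67461944 -0.13692744  0.1500956 ]
blob [255, 187, 54, 27, 1024] [ 0.67431588 -0.13530366] expected (0.675, -0.1365)
```

View pics/leaf.png

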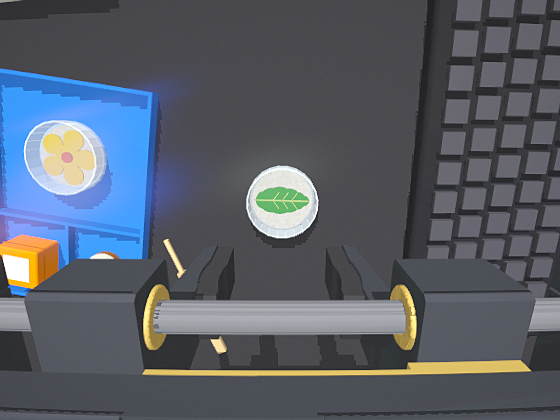

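The leaf dish is centred at (282,202), with the keyboard and brush clear. The blue kit looks right, with the flower dish and box in place.

```bash
python3 - <<'E'
from h import *
f=dict(np.load("leaf.npz")); b=onplane(f,(282,201.5),.016,f["T"])[0,:2]; print("leaf",b)
assert np.hypot(*(b-[.6755,-.1365]))<.006
pick(b,0.,.0195,.085,10)
p,a=spot("white",(0,.039)); print(p); place(p,a,.0195)
f,T=look((.431,-.350),-np.pi/2,"bl",.17)
blob(f,T,.06,(100,120,80),(125,255,255),(.431,-.350))
cv2.imwrite("pics/bl.png",f["color"][:,:,::-1])
E
```

```text
leaf [ 0.67537335 -0.13563273]
gripped 0.05972879202044241 10.000120997428894 t 39.9833
lifted 0.05996559664020996 9.999959617853165
[0.470955   0.16193533]
set down d= 0.0 df 3.726913788924361 w 0.05956256103715301
t 47.3417
look t 49.4 [ 0.43146859 -0.34923181  0.16994008]
blob [272, 193, 33, 34, 846] [ 0.43166687 -0.3558484 ] expected (0.431, -0.35)
```

View pics/bl.png

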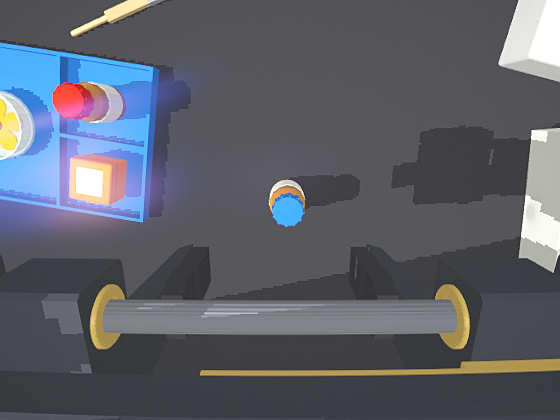

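The blue cap is at (288,211), and the red bottle and box stand upright in their compartments. Next is the blue bottle into white, then a final look.

```bash
python3 - <<'E'
from h import *
pick((.431,-.3545),-np.pi/2,.032,.06,15)
p,a=spot("white",(-.033,-.059)); print(p); place(p,a-np.pi/2,.032)
ctrl.move_to([.68,0,.40],down(-np.pi/2)); ctrl.hold(.3)
f=grab_frame("wrist"); cv2.imwrite("pics/end.png",cv2.resize(f["color"][:,:,::-1],(800,600),interpolation=cv2.INTER_CUBIC))
f=grab_frame("scene"); cv2.imwrite("pics/end2.png",cv2.resize(f["color"][120:350,130:430,::-1],(780,598),interpolation=cv2.INTER_CUBIC))
E
```

```text
gripped 0.028979548455783443 15.000113709247671 t 51.8417
lifted 0.02921577315500824 15.000003454042599
[0.443651   0.06219822]
set down d= 0.0 df 3.2134049656772756 w 0.029448951329546676
t 59.075
```

View pics/end.png

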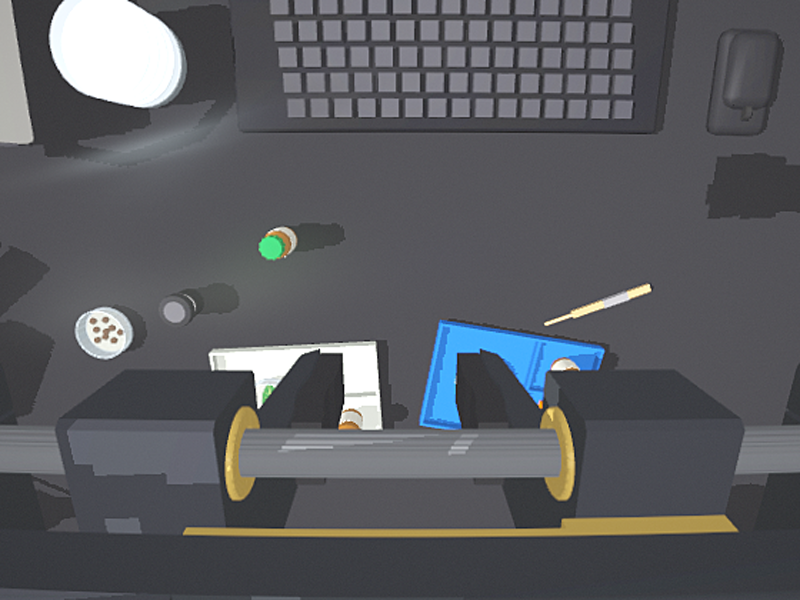

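View pics/end2.png

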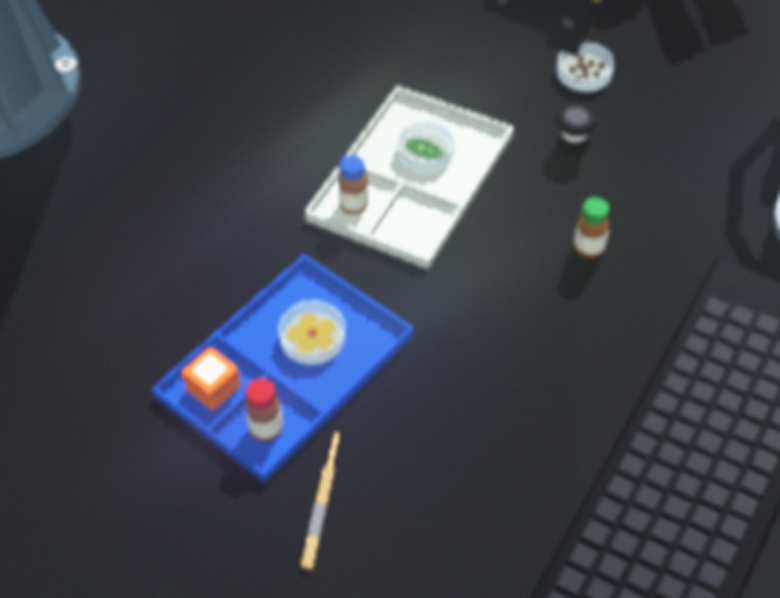

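In the final scene view, the flower dish (312,333), box (210,378) and red bottle (263,410) are in the blue tray. The leaf dish (425,150) and blue bottle (352,185) are in the white tray. Everything is upright, one to a compartment, and the seed dish and green bottle look undisturbed.

```bash
python3 -c "
from station import ctrl; print(ctrl.sense()['t']); print(ctrl.hand_in())"
```

```text
60.8417
the job is handed in; nothing more can be done
None
```

Both specimen kits are made up as asked and the job was handed in at 60.8 s of the 125 s allowed, with everything upright in its compartment and the seed dish and green-capped bottle left standing.

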